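# Restock the guest laundry caddy

## Robot

A 7-joint arm with a two-finger parallel gripper is mounted at the origin on the work surface. World frame = base frame: x ahead of the robot, y to its left, z up, the work surface at z = 0. Lengths are in m, angles in rad, forces in N, time in s.
With the tool pointing down it reaches from about 0.425 to 0.825 m from the base axis. Payload 3.6 kg.
Tool frame: the origin (TCP) lies midway between the tips of the shut fingers; the grasp point (between the pads) lies grasp_offset behind it (grasp_offset is the distance from the TCP to the grasp point, in m); z points along the fingers, y is the line along which they close (so a half turn about z gives the same grasp; the last joint's range is limited). The gripper opens to 85 mm and grips with 20 to 120 N. Pads are 22 mm wide; open, the fingers measure 114 mm over their backs; the gripper's body (76 mm by 85 mm) begins 54 mm behind the grasp point. The pads swing forward as they close: fully open they stand 13 mm farther back than shut.
Start: joints at [1.288, 0.615, -0.013, 1.423, 0.008, 1.103, -0.04], TCP at [0.165, -0.629, 0.231] pointing down, gripper open.
Joint ranges: [-3.12, 3.12], [-0.3, 2.06], [-1.34, 1.32], [0.26, 2.42], [-1.36, 4.5], [0.01, 1.98], [-2.84, 2.84]. Speed limits (rad/s): [2.79, 2.79, 3.14, 3.14, 3.14, 3.14, 3.14].

## Interface

Orientations are given as a 3x3 rotation matrix whose columns are the frame's x, y, z axes.
In Python, from bench import * gives the robot as it stands. Calls block until the motion is done:
- move_ptp(position, orientation): joint-space move of the TCP to a pose.
- move_linear(position, orientation=None, vel=0.15, force_limit=None): straight line of the TCP; orientation=None keeps the orientation; vel is the mean speed in m/s. With force_limit (N) it stops when the force on the tool has changed by that much, and returns True; else False.
- move_j(angles): joint-space move.
- gripper_to(opening, grasp_force=None): finger opening in m; grasp_force is the grip in N (None keeps the last); returns when the fingers have stopped.
- hold(seconds).
- inverse_kinematics(position, orientation): joint angles nearest the present ones, or None.
- capture(name): name is "side" or "top" or "wrist"; returns (picture, depth): 480x640x3 uint8, red, green, blue; 480x640 float32, m along the optical axis (not along the pixel's ray), 0 where there is no reading.
- get_calibration(name): a dict with "mtx" (3x3 intrinsics, pixels), "k1" (the pictures are not rectified: a ray, as slopes to the right and down, at radius r is drawn at 1 + k1 r^2 times it, then the intrinsics apply), "eye" and "rotation" of the camera in the world; the wrist camera has in their place "T_tool_cam" (4x4, takes a point from camera to tool coordinates, whose origin is the TCP and whose axes are the flange's). Camera axes: x right, y down, z forward; pixel columns grow to the right and rows downward; lengths in m; the calibration is good to about 2 mm. A picture is of the moment at which its call begins: read the wrist's pose just before it. get_calibration takes no time and is no camera call.
A pose or a line that the arm cannot do raises IKError and nothing moves.
- close_job(): hands the job in; it is judged then, once.
Readings, each from a call of its own:
- read_time(): time.
- read_joint_pos(): joint angles.
- read_dq(): joint speeds.
- read_joint_torque(): joint torques, N m.
- read_ee_pos(): TCP position.
- read_orientation(): TCP orientation.
- read_ft_force(): force on the tool from outside, world axes, zero at the start.
- read_torque(): the same for the moment, N m.
- read_gripper_width(): finger opening in m.
- read_gripper_force(): force on a finger pad.
Only numpy, scipy, OpenCV 4.12 (cv2) and the standard library are available. Lean on these libraries where they do the work, as an engineer would, in place of code of your own. Each camera call takes 0.05 s, during which the arm holds its last target. There are 200 camera calls.

## Task

Restock the laundry caddy: stand every detergent jar from the mat upright in a jar cell of its own, and once they are all standing there press each wooden lid straight down until it is fully home. Also slide the yellow roll of lint tape up off its spindle and stand it flat on the floor of the caddy's long bay; leave the soap bottle, plant and dish alone.

Things in the scene. Friction and masses are not known exactly. Their poses are not given: they have to be found in the camera images.
- caddy: divided oak caddy fixed to the counter, 246 mm by 246 mm, walls 6 mm thick and 50 mm high, floor 6 mm thick; origin at the centre of its underside. Six square jar cells, 74 mm wide inside (3 along its x by 2 along its y, points cell0..cell5), and one long bay, 234 mm (x) by 74 mm (y) inside, along its -y side, its floor's centre at x 0, y -80, z 6 mm of the caddy.
- spindle: fixed storage spindle: round dark base of radius 40 mm and height 12 mm, upright brass post of radius 9 mm with a round top 91 mm above the counter; origin at the centre of the underside; the roll starts on its base
- roll: roll of lint tape on its core, bright yellow: ring of outer radius 28 mm, bore radius 15 mm, height 48 mm, 0.12 kg; origin at the centre of its lower end, z axis along the bore. Starts round the spindle's post, standing on the base (lower end 12 mm above the counter)
- dispenser: bystander: amber soap bottle, radius 30 mm, height 150 mm; origin at the centre of its underside
- plant: bystander: small plant in a white pot, radius 38 mm, about 115 mm high with its leaves; origin at the centre of its underside
- dish: bystander: brass soap dish, radius 45 mm, height 25 mm; origin at the centre of its underside
- cell0 (a point): centre of the floor of jar cell 0 of the caddy; axes as the caddy's
- cell1 (a point): centre of the floor of jar cell 1 of the caddy; axes as the caddy's
- cell2 (a point): centre of the floor of jar cell 2 of the caddy; axes as the caddy's
- cell3 (a point): centre of the floor of jar cell 3 of the caddy; axes as the caddy's
- cell4 (a point): centre of the floor of jar cell 4 of the caddy; axes as the caddy's
- cell5 (a point): centre of the floor of jar cell 5 of the caddy; axes as the caddy's
- jar_a: detergent jar (may be absent), starts on the fixed 4 mm black mat; white with a blue band: upright cylinder, radius 25 mm, height 78 mm without lid, about 0.25 kg, bottom-heavy; origin at the centre of its underside, z up its axis. Pale wooden lid: disc of radius 23.5 mm, 10 mm thick, on a black plug; its top is 96 mm above the jar's underside when fully up, 88 mm when home (black plug hidden)
- jar_a_lid (a joint): how far the lid of jar_a is pressed in: 0 fully up (8 mm gap under the lid), 0.008 fully home. Stiff press fit: slides at about 7 N, stays where it is left, and stops hard at the end; press straight down near its middle with some 12 to 20 N
- jar_b: detergent jar (may be absent), starts on the fixed 4 mm black mat; white with a green band: upright cylinder, radius 25 mm, height 78 mm without lid, about 0.25 kg, bottom-heavy; origin at the centre of its underside, z up its axis. Pale wooden lid: disc of radius 23.5 mm, 10 mm thick, on a black plug; its top is 96 mm above the jar's underside when fully up, 88 mm when home (black plug hidden)
- jar_b_lid (a joint): how far the lid of jar_b is pressed in: 0 fully up (8 mm gap under the lid), 0.008 fully home. Stiff press fit: slides at about 7 N, stays where it is left, and stops hard at the end; press straight down near its middle with some 12 to 20 N
- jar_c: detergent jar (may be absent), starts on the fixed 4 mm black mat; white with an orange band: upright cylinder, radius 25 mm, height 78 mm without lid, about 0.25 kg, bottom-heavy; origin at the centre of its underside, z up its axis. Pale wooden lid: disc of radius 23.5 mm, 10 mm thick, on a black plug; its top is 96 mm above the jar's underside when fully up, 88 mm when home (black plug hidden)
- jar_c_lid (a joint): how far the lid of jar_c is pressed in: 0 fully up (8 mm gap under the lid), 0.008 fully home. Stiff press fit: slides at about 7 N, stays where it is left, and stops hard at the end; press straight down near its middle with some 12 to 20 N
- jar_d: detergent jar (may be absent), starts on the fixed 4 mm black mat; white with a grey band: upright cylinder, radius 25 mm, height 78 mm without lid, about 0.25 kg, bottom-heavy; origin at the centre of its underside, z up its axis. Pale wooden lid: disc of radius 23.5 mm, 10 mm thick, on a black plug; its top is 96 mm above the jar's underside when fully up, 88 mm when home (black plug hidden)
- jar_d_lid (a joint): how far the lid of jar_d is pressed in: 0 fully up (8 mm gap under the lid), 0.008 fully home. Stiff press fit: slides at about 7 N, stays where it is left, and stops hard at the end; press straight down near its middle with some 12 to 20 N
- jar_e: detergent jar (may be absent), starts on the fixed 4 mm black mat; white with a yellow band: upright cylinder, radius 25 mm, height 78 mm without lid, about 0.25 kg, bottom-heavy; origin at the centre of its underside, z up its axis. Pale wooden lid: disc of radius 23.5 mm, 10 mm thick, on a black plug; its top is 96 mm above the jar's underside when fully up, 88 mm when home (black plug hidden)
- jar_e_lid (a joint): how far the lid of jar_e is pressed in: 0 fully up (8 mm gap under the lid), 0.008 fully home. Stiff press fit: slides at about 7 N, stays where it is left, and stops hard at the end; press straight down near its middle with some 12 to 20 N
- jar_f: detergent jar (may be absent), starts on the fixed 4 mm black mat; white with a red band: upright cylinder, radius 25 mm, height 78 mm without lid, about 0.25 kg, bottom-heavy; origin at the centre of its underside, z up its axis. Pale wooden lid: disc of radius 23.5 mm, 10 mm thick, on a black plug; its top is 96 mm above the jar's underside when fully up, 88 mm when home (black plug hidden)
- jar_f_lid (a joint): how far the lid of jar_f is pressed in: 0 fully up (8 mm gap under the lid), 0.008 fully home. Stiff press fit: slides at about 7 N, stays where it is left, and stops hard at the end; press straight down near its middle with some 12 to 20 N

How it is judged:
On the way, in this order (a step that is already met when the one before it is completed fails the run):
1. every jar present stands upright in a cell of the caddy ((horizontal distance between jar_a and cell0 below 0.022 m or horizontal distance between jar_a and cell1 below 0.022 m or horizontal distance between jar_a and cell2 below 0.022 m or horizontal distance between jar_a and cell3 below 0.022 m or horizontal distance between jar_a and cell4 below 0.022 m or horizontal distance between jar_a and cell5 below 0.022 m) and z of jar_a in the frame of caddy between 0.002 and 0.011 m and angle between each of jar_a, jar_b, jar_c, jar_d, jar_e, jar_f's own z axis and vertical below 0.1 rad and (horizontal distance between jar_b and cell0 below 0.022 m or horizontal distance between jar_b and cell1 below 0.022 m or horizontal distance between jar_b and cell2 below 0.022 m or horizontal distance between jar_b and cell3 below 0.022 m or horizontal distance between jar_b and cell4 below 0.022 m or horizontal distance between jar_b and cell5 below 0.022 m) and z of jar_b in the frame of caddy between 0.002 and 0.011 m and (horizontal distance between jar_c and cell0 below 0.022 m or horizontal distance between jar_c and cell1 below 0.022 m or horizontal distance between jar_c and cell2 below 0.022 m or horizontal distance between jar_c and cell3 below 0.022 m or horizontal distance between jar_c and cell4 below 0.022 m or horizontal distance between jar_c and cell5 below 0.022 m) and z of jar_c in the frame of caddy between 0.002 and 0.011 m and (horizontal distance between jar_d and cell0 below 0.022 m or horizontal distance between jar_d and cell1 below 0.022 m or horizontal distance between jar_d and cell2 below 0.022 m or horizontal distance between jar_d and cell3 below 0.022 m or horizontal distance between jar_d and cell4 below 0.022 m or horizontal distance between jar_d and cell5 below 0.022 m) and z of jar_d in the frame of caddy between 0.002 and 0.011 m and (horizontal distance between jar_e and cell0 below 0.022 m or horizontal distance between jar_e and cell1 below 0.022 m or horizontal distance between jar_e and cell2 below 0.022 m or horizontal distance between jar_e and cell3 below 0.022 m or horizontal distance between jar_e and cell4 below 0.022 m or horizontal distance between jar_e and cell5 below 0.022 m) and z of jar_e in the frame of caddy between 0.002 and 0.011 m and (horizontal distance between jar_f and cell0 below 0.022 m or horizontal distance between jar_f and cell1 below 0.022 m or horizontal distance between jar_f and cell2 below 0.022 m or horizontal distance between jar_f and cell3 below 0.022 m or horizontal distance between jar_f and cell4 below 0.022 m or horizontal distance between jar_f and cell5 below 0.022 m) and z of jar_f in the frame of caddy between 0.002 and 0.011 m), for 0.2 s.
2. every lid is pressed fully home (value of joint each of jar_a_lid, jar_b_lid, jar_c_lid, jar_d_lid, jar_e_lid, jar_f_lid above 0.0065 m), for 0.2 s.
At the end, for the whole second after the job is handed in: Every jar present stands upright (within 0.1 rad) on the floor of a cell of its own (within 22 mm of the cell's centre), its lid pressed in at least 6.5 of 8 mm; the roll stands flat on the floor of the long bay (within 0.1 rad); all are at rest (all of step 1 and all of step 2 and x of roll in the frame of caddy between -0.1 and 0.1 m and y of roll in the frame of caddy between -0.1 and -0.06 m and z of roll in the frame of caddy between 0.002 and 0.012 m and angle between roll's own z axis and vertical below 0.1 rad and linear speed of each of roll, jar_a, jar_b, jar_c, jar_d, jar_e, jar_f below 0.02 m/s); the robot touches nothing.
It fails at once if the dispenser is pushed more than 30 mm or tipped (distance of dispenser from where it was at the start of the episode above 0.03 m or angle between dispenser's own z axis and vertical above 0.4 rad).
It fails at once if the plant is pushed more than 30 mm or tipped (distance of plant from where it was at the start of the episode above 0.03 m or angle between plant's own z axis and vertical above 0.4 rad).
It fails at once if the dish is pushed more than 30 mm or tipped (distance of dish from where it was at the start of the episode above 0.03 m or angle between dish's own z axis and vertical above 0.4 rad).
Of jar_a, jar_b, jar_c, jar_d, jar_e, jar_f only 4 to 6 are there at a start; the rules pass over those that are not, and their reading is None.
At some moment in a run one of jar_a, jar_b, jar_c, jar_d, jar_e, jar_f, roll may be knocked a few centimetres aside while the robot is not near it.
Once in a run the grip may slacken for a moment while it holds something.
It also fails if it takes over 210 s, if anything falls off the work surface, if the arm or the gripper's body presses on something with over 40 N, if the wrist force passes 120 N, or if a joint passes its speed limit or range.

## Working session

There is one attempt and no reset: what is moved stays moved. The work goes in short steps, each a Python script; the robot and the scene stay as the last script left them, time stands still between calls to the robot, and variables do not carry over. Pictures are saved under pics/ and viewed, at most 14 in all, crops included, and the job is handed in when it is done.

```bash
ls; mkdir -p pics; python3 - <<'E'
from bench import *
import cv2,numpy as np
for n in ("top","side"):
    p,d=capture(n); cv2.imwrite(f"pics/{n}0.png",p[:,:,::-1]); np.save(f"pics/{n}0.npy",d)
    c=get_calibration(n); print(n,c)
print(get_calibration("wrist")); print(grasp_offset if 'grasp_offset' in globals() else None, read_time())
print(read_ee_pos(),read_orientation())
E
```

```text
pics
top {'mtx': array([[567.00685483,   0.        , 321.2780757 ],
       [  0.        , 567.00685483, 242.88289151],
       [  0.        ,   0.        ,   1.        ]]), 'k1': -0.048153669839426295, 'eye': array([0.44204546, 0.02663365, 1.33956092]), 'rotation': array([[-1.03915671e-02, -9.93366148e-01,  1.14523848e-01],
       [-9.99945921e-01,  1.02760079e-02, -1.59937644e-03],
       [ 4.11918443e-04, -1.14534275e-01, -9.93419212e-01]])}
side {'mtx': array([[534.66822265,   0.        , 330.20401326],
       [  0.        , 534.66822265, 243.11723502],
       [  0.        ,   0.        ,   1.        ]]), 'k1': -0.116653906257204, 'eye': array([0.32007382, 0.75199831, 0.896011  ]), 'rotation': array([[-0.93431196, -0.26756728,  0.2355184 ],
       [-0.35604298,  0.66869746, -0.65274582],
       [ 0.01716286, -0.6937229 , -0.72003748]])}
{'mtx': array([[369.36049904,   0.        , 321.09393809],
       [  0.        , 369.36049904, 243.55111126],
       [  0.        ,   0.        ,   1.        ]]), 'k1': -0.0659654143861456, 'T_tool_cam': array([[ 6.25997790e-04, -9.56599777e-01, -2.91404315e-01,
         7.48788643e-02],
       [ 9.99999711e-01,  4.72881931e-04,  5.95869213e-04,
        -4.72579715e-04],
       [-4.32208521e-04, -2.91404603e-01,  9.56599796e-01,
        -1.42505251e-01],
       [ 0.00000000e+00,  0.00000000e+00,  0.00000000e+00,
         1.00000000e+00]])}
0.0187 0.1
[ 0.16494196 -0.6280127   0.23024665] [[ 9.67188483e-01  2.54059212e-01 -5.96296548e-04]
 [ 2.54059912e-01 -9.67185885e-01  2.24166586e-03]
 [-7.21374128e-06 -2.31960845e-03 -9.99997310e-01]]
```

View pics/top0.png

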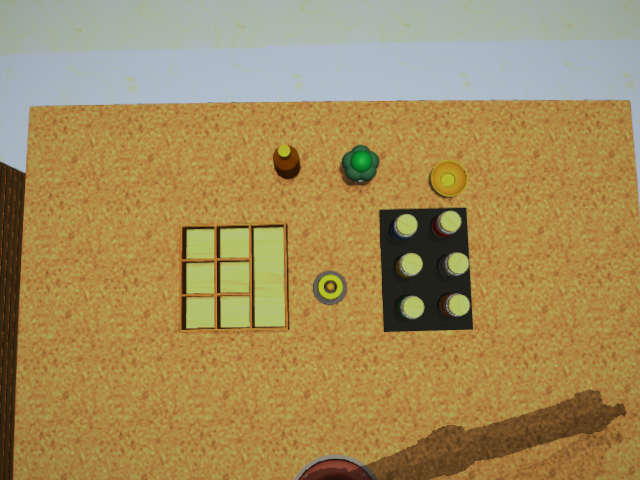

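View pics/side0.png

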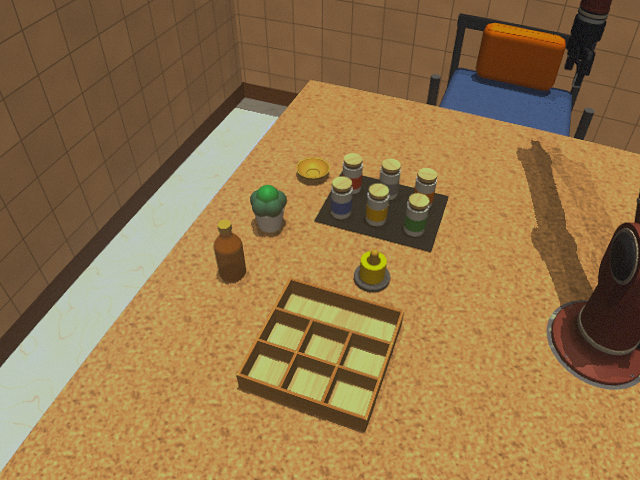

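```bash
cat > h.py <<'E'
from bench import *
import cv2, numpy as np
def rays(cal,uv,R=None,eye=None):
    """unit-depth world rays for pixels uv (N,2)"""
    uv=np.asarray(uv,float).reshape(-1,1,2)
    s=cv2.undistortPoints(uv,cal["mtx"],np.array([cal["k1"],0,0,0,0.]))[:,0]
    s=np.c_[s,np.ones(len(s))]
    return s@np.asarray(cal["rotation"]).T
def plane(cal,uv,z):
    r=rays(cal,uv); e=cal["eye"]
    return e+r*((z-e[2])/r[:,2])[:,None]
def cloud(cal,d):
    v,u=np.mgrid[:480,:640]
    r=rays(cal,np.c_[u.ravel(),v.ravel()])
    P=(cal["eye"]+r*d.ravel()[:,None]).reshape(480,640,3)
    P[d==0]=np.nan
    return P
def wristcal():
    c=get_calibration("wrist"); T=c["T_tool_cam"]; R=np.array(read_orientation()); p=np.array(read_ee_pos())
    c["rotation"]=R@T[:3,:3]; c["eye"]=p+R@T[:3,3]; return c
def blobs(mask,amin=60):
    n,l,s,c=cv2.connectedComponentsWithStats(mask.astype(np.uint8))
    return [(c[i],s[i],l==i) for i in range(1,n) if s[i][4]>=amin]
E
cat > m.py <<'E'
from h import *
for n in ("top","side"):
    d=np.load(f"pics/{n}0.npy"); cal=get_calibration(n); P=cloud(cal,d); z=P[...,2]
    img=cv2.imread(f"pics/{n}0.png")
    x,y=P[...,0],P[...,1]
    t=(x>.3)&(x<.9)&(abs(y)<.6)
    print(n,"table z",np.nanmedian(z[t]))
    print(" noise:", np.nanstd(z[t&(abs(z)<.01)]))
    hsv=cv2.cvtColor(img,cv2.COLOR_BGR2HSV)
    for c,s,m in blobs(t&(z>.085)&(z<.115)&(hsv[...,1]<170)):
        ys,xs=np.nonzero(m); (cc,r)=cv2.minEnclosingCircle(np.c_[xs,ys].astype(np.float32))
        print(" lid px",c.round(1),s[4],"r",round(r,1),"z",np.median(z[m]).round(4),"plane(.1)",plane(cal,[c],.1)[0].round(4), plane(cal,[cc],.1)[0].round(4))
    m=t&(z>.035)&(z<.065)&(y>.05)
    for c,s,b in blobs(m,200):
        q=P[b]; print(" rim",c.round(),s[4],np.median(q[:,2]).round(4),cv2.minAreaRect(q[:,:2].astype(np.float32)))
    yel=(hsv[...,0]>24)&(hsv[...,0]<34)&(hsv[...,1]>200)&(hsv[...,2]>110)&t
    for c,s,b in blobs(yel,60):
        q=P[b]; print(" yel",c.round(1),s,np.nanmean(q,0).round(4),np.nanpercentile(q[:,2],[5,50,95]).round(4), plane(cal,[c],.06)[0].round(4))
E
python3 m.py
```

```text
top table z 0.001220278607881986
 noise: 0.00321671112403054
 lid px [360.9 163.3] 409 r 17.7 z 0.091 plane(.1) [ 0.7633 -0.0659  0.1   ] [ 0.7663 -0.0653  0.1   ]
 lid px [449.7 220.4] 352 r 11.2 z 0.0993 plane(.1) [ 0.6323 -0.2605  0.1   ] [ 0.6307 -0.2596  0.1   ]
 lid px [406.5 223.9] 360 r 11.0 z 0.1001 plane(.1) [ 0.6252 -0.1643  0.1   ] [ 0.6249 -0.1637  0.1   ]
 lid px [411.6 263.2] 367 r 11.3 z 0.0989 plane(.1) [ 0.5381 -0.173   0.1   ] [ 0.5378 -0.1718  0.1   ]
 lid px [457.  262.6] 376 r 11.8 z 0.0999 plane(.1) [ 0.5383 -0.2734  0.1   ] [ 0.5369 -0.2719  0.1   ]
 lid px [457.9 304.3] 381 r 11.7 z 0.099 plane(.1) [ 0.4471 -0.272   0.1   ] [ 0.4477 -0.2711  0.1   ]
 lid px [413.2 306.6] 372 r 11.1 z 0.0994 plane(.1) [ 0.4433 -0.174   0.1   ] [ 0.4435 -0.1736  0.1   ]
 rim [228. 275.] 2553 0.0495 ((0.5172401666641235, 0.22756583988666534), (0.24672751128673553, 0.24773535132408142), 0.809725284576416)
 yel [322.5 286.2] [318 275  15  24  65] [0.4914 0.0228 0.0569] [0.021  0.0597 0.0636] [0.4913 0.0228 0.06  ]
side table z 0.0009006751669536905
 noise: 0.002598818191581085
 li
[... 401 characters left out ...]
.1   ]
 lid px [267.4 197.5] 555 r 17.0 z 0.0949 plane(.1) [ 0.7625 -0.0503  0.1   ] [ 0.7621 -0.0524  0.1   ]
 lid px [378.7 191.4] 266 r 10.0 z 0.0979 plane(.1) [ 0.5359 -0.1646  0.1   ] [ 0.5358 -0.1643  0.1   ]
 lid px [418.  201.2] 285 r 10.4 z 0.0986 plane(.1) [ 0.4434 -0.1657  0.1   ] [ 0.4433 -0.1671  0.1   ]
 rim [231. 265.] 261 0.0512 ((0.7733995318412781, 0.11871547996997833), (0.06055866926908493, 0.03196336701512337), 32.48516845703125)
 rim [321. 349.] 4981 0.0482 ((0.5176239609718323, 0.22864744067192078), (0.24664399027824402, 0.24948148429393768), 1.0433757305145264)
 yel [373.2 261.7] [361 251  26  20 269] [0.4906 0.0093 0.0579] [0.0488 0.0594 0.0623] [0.4901 0.0113 0.06  ]
```

```bash
cat >> h.py <<'E'
import sys
R0=np.array([[1,0,0],[0,-1,0],[0,0,-1.]])
CAD=np.array([.5174,.2280]); YAW=np.deg2rad(.9)
def cad(x,y):
    c,s=np.cos(YAW),np.sin(YAW); return CAD+np.array([c*x-s*y,s*x+c*y])
CELLS=[cad(x,y) for y in (.08,0) for x in (.08,0,-.08)]
CELLS=[CELLS[i] for i in (0,1,2,3,4,5)]
UP=.185
def lids(name="top",save=None):
    p,d=capture(name); cal=get_calibration(name); P=cloud(cal,d); x,y,z=np.moveaxis(P,2,0)
    if save: cv2.imwrite(f"pics/{save}.png",p[:,:,::-1])
    hsv=cv2.cvtColor(p,cv2.COLOR_RGB2HSV); out=[]
    for c,s,m in blobs((x>.35)&(x<.72)&(abs(y)<.45)&(z>.080)&(z<.112)&(hsv[...,1]<170),200):
        ys,xs=np.nonzero(m); cc,r=cv2.minEnclosingCircle(np.c_[xs,ys].astype(np.float32))
        zz=float(np.median(z[m])); q=plane(cal,[cc],zz)[0]
        out.append((q[0],q[1],zz,r))
    return np.array(out).reshape(-1,4)
def lin(x,y,z,**k): return move_linear(np.array([x,y,z]),R0,**k)
def jar_to(jar,cell):
    x,y=jar[:2]; cx,cy=cell
    move_ptp(np.array([x,y,UP]),R0); gripper_to(.080)
    if lin(x,y,.049,vel=.12,force_limit=10): print("!! contact while descending",read_ee_pos()); lin(x,y,UP); return False
    gripper_to(.03,60); w=read_gripper_width()
    lin(x,y,UP,vel=.15); f=read_ft_force()
    w2=read_gripper_width(); print("width",round(w,4),round(w2,4),"F",np.round(f,1))
    if w2<.045: print("!! lost"); return False
    move_ptp(np.array([cx,cy,UP]),R0)
    w3=read_gripper_width()
    if w3<.045: print("!! lost in transfer"); return False
    lin(cx,cy,.062,vel=.15,force_limit=12)
    hit=lin(cx,cy,.0495,vel=.03,force_limit=5); z=read_ee_pos()[2]
    gripper_to(.064); lin(cx,cy,UP,vel=.2)
    print("placed hit",hit,"z",round(z,4),"w",round(w3,4),"t",round(read_time(),1)); return z<.058
E
python3 - <<'E'
from h import *
L=lids(); print(L.round(4))
m=L[L[:,1]<-.1]; j=max(m,key=lambda q:q[1]); print(j)
print(jar_to(j,CELLS[0]))
print(lids(save="top1").round(4)); p,d=capture("side"); cv2.imwrite("pics/side1.png",p[:,:,::-1])
E
```

```text
[[ 0.631  -0.2592  0.0988 11.4019]
 [ 0.624  -0.1632  0.0995 11.4128]
 [ 0.5378 -0.1712  0.0987 11.6547]
 [ 0.5368 -0.2719  0.0997 11.8565]
 [ 0.4477 -0.2708  0.0987 11.9298]
 [ 0.4435 -0.1726  0.0994 11.5975]]
[ 0.62400383 -0.16322092  0.09948594 11.41281223]
width 0.0482 0.0485 F [-0.6  0.6 -2.7]
placed hit True z 0.052 w 0.0488 t 9.7
True
[[ 0.6307 -0.2596  0.0988 11.3453]
 [ 0.5931  0.3043  0.1003 11.5975]
 [ 0.538  -0.1718  0.0987 11.405 ]
 [ 0.538  -0.2718  0.0997 11.8105]
 [ 0.4457 -0.2701  0.0987 12.1132]
 [ 0.4435 -0.1726  0.0993 11.5975]]
```

View pics/side1.png

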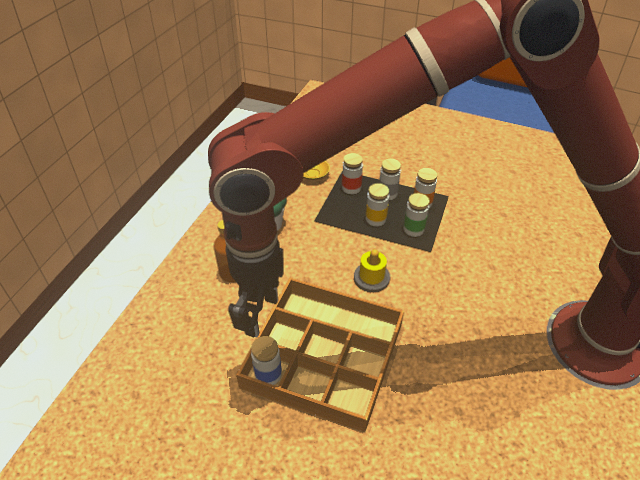

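The blue jar stands upright in the far corner cell (lid at about px (265,349)). The other five are still on the mat. I'll continue with the same routine.

```bash
python3 - <<'E'
from h import *
for k in range(1,6):
    L=lids(save=f"top_b{k}"); m=L[L[:,1]<.1]
    if len(m)!=6-k: print("!! count",L.round(4)); break
    j=max(m,key=lambda q:q[1] if q[1]<-.1 else q[1]); print(k,j.round(4))
    if not jar_to(j,CELLS[k]): break
print(lids(save="top2").round(4)); p,d=capture("side"); cv2.imwrite("pics/side2.png",p[:,:,::-1]); print(read_time())
E
```

```text
1 [ 0.5377 -0.1719  0.0989 11.3531]
width 0.0487 0.0483 F [-0.9  0.4 -3.4]
placed hit True z 0.0519 w 0.0487 t 18.9
2 [ 0.4435 -0.1726  0.0991 11.5975]
width 0.0487 0.0486 F [ 0.3 -0.1 -2.9]
placed hit True z 0.0519 w 0.0488 t 28.0
3 [ 0.6308 -0.2595  0.0988 11.3461]
width 0.0485 0.0484 F [ 0.4 -0.3 -3.3]
placed hit True z 0.0521 w 0.0486 t 37.5
4 [ 0.4479 -0.2708  0.0988 11.9233]
width 0.0487 0.0487 F [ 0.   1.1 -3.5]
placed hit True z 0.052 w 0.0487 t 46.7
5 [ 0.5376 -0.2719  0.0998 11.7633]
width 0.0482 0.0484 F [-0.3 -0.2 -2.3]
placed hit True z 0.052 w 0.0483 t 56.0
[[ 0.596   0.3051  0.1009 11.8564]
 [ 0.5969  0.2249  0.1002 11.481 ]
 [ 0.516   0.3037  0.1001 11.8183]
 [ 0.5155  0.2233  0.1004 11.4747]]
56.0583
```

```bash
python3 - <<'E'
from h import *
move_ptp(np.array([.49,-.15,.2]),R0)
print(lids(save="top3").round(4)); 
for n in ("top","side"):
    p,d=capture(n); cal=get_calibration(n); P=cloud(cal,d); x,y,z=np.moveaxis(P,2,0)
    near=(np.hypot(x-.49,y-.01)<.06)
    print(n,np.sort(z[near&(z>.07)])[-5:].round(3))
    for a,b in ((.05,.067),(.072,.11)):
      for c,s,m in blobs(near&(z>a)&(z<b),15):
        ys,xs=np.nonzero(m); cc,r=cv2.minEnclosingCircle(np.c_[xs,ys].astype(np.float32))
        zz=np.median(z[m]); print(n,c,s[4],zz.round(4),plane(cal,[cc],zz)[0].round(4),"r mm",1000*r*np.median(d[m])/cal["mtx"][0,0],np.mean(P[m],0).round(4))
    cv2.imwrite(f"pics/{n}3.png",p[:,:,::-1])
E
```

```text
[[ 0.5965  0.3055  0.1012 11.5524]
 [ 0.5974  0.2246  0.1005 11.5591]
 [ 0.516   0.3037  0.1    11.8183]
 [ 0.516   0.2226  0.1005 11.5524]
 [ 0.4364  0.3032  0.1004 12.0619]
 [ 0.4383  0.2216  0.1015 11.7359]]
top [0.092 0.093 0.093 0.095 0.097]
top [330.26686217 286.10557185] 341 0.0604 [0.4913 0.0055 0.0604] r mm 27.71268476331434 [0.4914 0.0053 0.0604]
top [330.28846154 285.71153846] 52 0.0888 [0.491  0.0059 0.0888] r mm 8.700095298402733 [0.4911 0.0058 0.0882]
side [0.091 0.091 0.091 0.092 0.092]
side [373.34794521 263.38082192] 365 0.0589 [0.4896 0.0114 0.0589] r mm 27.35814043323857 [0.4887 0.0141 0.0583]
side [374.3164557  254.27848101] 79 0.0852 [0.4883 0.0126 0.0852] r mm 10.948919914898154 [0.4894 0.0114 0.0835]
```

View pics/side3.png

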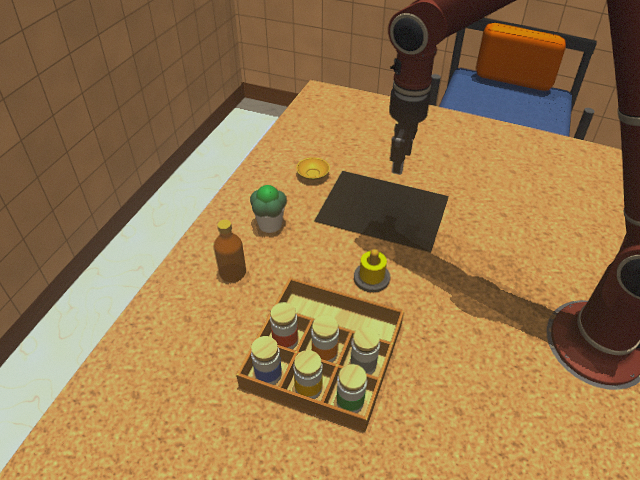

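All six jars stand in their own cells and the roll is on its spindle (px (373,265)). The top camera reads y about 4 mm low, so I'll check the caddy with the wrist camera before placing the roll in its tight bay.

```bash
python3 - <<'E'
from h import *
move_ptp(np.array([.50,.17,.28]),R0); hold(.3)
cal=wristcal(); p,d=capture("wrist"); cv2.imwrite("pics/w1.png",p[:,:,::-1]); P=cloud(cal,d); x,y,z=np.moveaxis(P,2,0)
print(cal["eye"], np.nanmedian(z))
m=(z>.043)&(z<.056)&(abs(x-.52)<.18)&(abs(y-.23)<.18)&(d>0)
for c,s,b in blobs(m,300):
    q=P[b]; print("rim",s,np.median(q[:,2]),cv2.minAreaRect(q[:,:2].astype(np.float32)))
for c,s,b in blobs((z>.092)&(z<.108)&(d>0),300):
    ys,xs=np.nonzero(b); cc,r=cv2.minEnclosingCircle(np.c_[xs,ys].astype(np.float32)); print("lid",s,plane(cal,[cc],np.median(z[b]))[0].round(4),np.mean(P[b],0).round(4))
for c,s,b in blobs((z<.012)&(z>-.002)&(d>0)&(abs(x-.52)<.12)&(y>.108)&(y<.192),800):
    q=P[b]; print("bay floor",s,np.median(q[:,2]),np.nanpercentile(q,[1,99],axis=0).round(4))
E
```

```text
[0.57501661 0.16946556 0.42229503] 0.00098565590445443
rim [  128    57   260   245 10403] 0.04961445902932027 ((0.5182430744171143, 0.22864362597465515), (0.24672460556030273, 0.24675564467906952), 0.7670819163322449)
lid [ 222   72   57   59 2615] [0.6003 0.2275 0.1006] [0.5999 0.228  0.1005]
lid [ 127   75   57   58 2612] [0.5997 0.307  0.1013] [0.5988 0.3078 0.1011]
lid [ 141  173   54   52 2172] [0.5195 0.3058 0.1002] [0.5188 0.3063 0.1   ]
lid [ 230  172   54   54 2215] [0.5186 0.2261 0.1003] [0.5185 0.2261 0.1002]
lid [ 238  256   50   49 1892] [0.4412 0.2245 0.1014] [0.4411 0.2244 0.1011]
lid [ 154  259   50   47 1831] [0.439  0.3045 0.1007] [0.4388 0.3049 0.1004]
bay floor [  304    71    72   212 13994] 0.005910041893967211 [[0.4028 0.1115 0.004 ]
 [0.6347 0.1851 0.0098]]
```

View pics/w1.png

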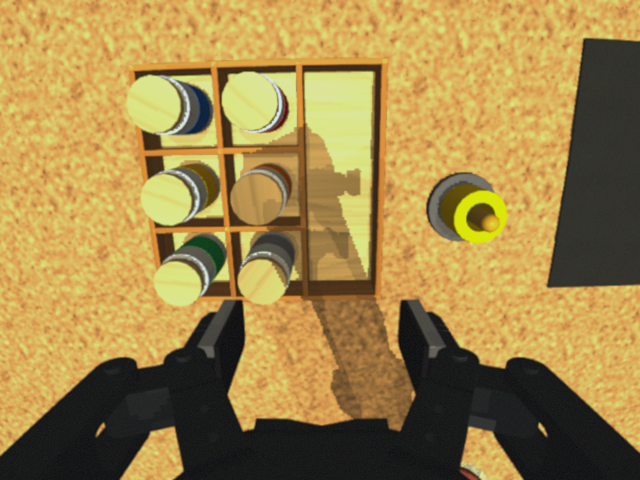

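Wrist view: the six jars are in their cells. The bay's floor spans px x 305–375, so its centre is at y ≈ 0.149. I'll press the lids first.

```bash
python3 - <<'E'
from h import *
W=[(.6003,.2275),(.5997,.307),(.5195,.3058),(.5186,.2261),(.4412,.2245),(.439,.3045)]
gripper_to(0.0)
for c in (CELLS[0],CELLS[1],CELLS[2],CELLS[5],CELLS[4],CELLS[3]):
    w=min(W,key=lambda q:np.hypot(*(np.array(q)-c))); t=(c+np.array(w)+[0,.002])/2
    move_ptp(np.array([*t,.125]),R0)
    lin(*t,.108,vel=.1,force_limit=12)
    hit=lin(*t,.085,vel=.02,force_limit=16); z=read_ee_pos()[2]; f=read_ft_force()
    lin(*t,.125,vel=.15); print(t.round(4),hit,round(z,4),np.round(f,1),round(read_time(),1))
move_ptp(np.array([.50,.17,.28]),R0); hold(.3)
cal=wristcal(); p,d=capture("wrist"); cv2.imwrite("pics/w2.png",p[:,:,::-1]); P=cloud(cal,d); z=P[...,2]
for c,s,b in blobs((z>.085)&(z<.108)&(d>0),300): print(np.median(P[b],0).round(4))
E
```

```text
[0.5979 0.3091] True 0.0942 [-1.  -1.   5.5] 62.2
[0.5178 0.3079] True 0.0941 [-0.3 -0.2  4.8] 64.1
[0.4376 0.3066] True 0.0941 [-1.5  0.2  5.4] 66.0
[0.4393 0.2266] True 0.0941 [-0.1 -1.5  5.3] 67.8
[0.518 0.228] True 0.0941 [-1.1  0.5  4.7] 69.7
[0.5988 0.2294] True 0.0942 [-0.7 -0.   4.1] 71.6
[0.6    0.2279 0.0938]
[0.5988 0.3078 0.0937]
[0.5187 0.3062 0.0937]
[0.5187 0.2261 0.0937]
[0.4412 0.2244 0.0936]
[0.439  0.3048 0.0937]
```

```bash
python3 - <<'E'
from h import *
p,d=capture("top"); cal=get_calibration("top"); P=cloud(cal,d); x,y,z=np.moveaxis(P,2,0)
for c,s,m in blobs((np.hypot(x-.49,y-.01)<.07)&(z>.05)&(z<.067),100):
    ys,xs=np.nonzero(m); cc,r=cv2.minEnclosingCircle(np.c_[xs,ys].astype(np.float32)); q=plane(cal,[cc],.06)[0]; print("roll top",q,s[4],r)
rx,ry=q[0]+.001,q[1]+.0045
best=None
for s in (1,-1):
    R=np.array([[0,s,0],[s,0,0],[0,0,-1.]]); j=inverse_kinematics(np.array([rx,ry,.2]),R); print(s,j)
    if j is not None and (best is None or abs(j[6])<best[0]): best=(abs(j[6]),R)
R=best[1]
ml=lambda x,y,z,**k: move_linear(np.array([x,y,z]),R,**k)
move_ptp(np.array([rx,ry,.2]),R); gripper_to(.085)
ml(rx,ry,.11,vel=.15); hit=ml(rx,ry,.031,vel=.06,force_limit=8); print("hit",hit,read_ee_pos())
if not hit:
    gripper_to(.035,50); print("w",read_gripper_width())
    ml(rx,ry,.20,vel=.08); hold(.2); print("w",read_gripper_width(),read_ft_force(),read_time())
p,d=capture("side"); cv2.imwrite("pics/side4.png",p[:,:,::-1])
E
```

```text
roll top [0.4913345  0.00551692 0.06      ] 342 12.308780670166016
1 [ 0.2455012   0.44171764 -0.44099081  1.90147822  0.24509457  0.85107766
 -0.32120371]
-1 [-0.57067744  0.49970656  0.75148687  1.92532307 -0.4363094   0.88532096
 -2.73835413]
hit False [0.4926571  0.01002155 0.0313621 ]
w 0.05477545227642282
w 0.054679556872366454 [-0.13012253 -0.94222649 -0.69876861] 80.1167
```

View pics/side4.png

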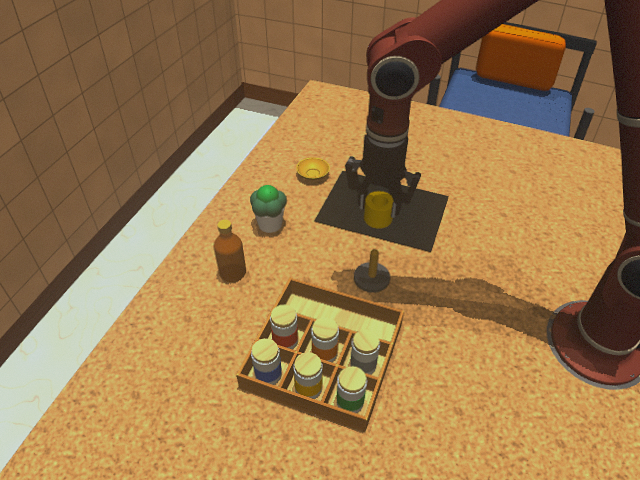

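The roll is held upright (px (378,210)) and the post is clear. Placing it in the bay.

```bash
python3 - <<'E'
from h import *
R=np.array([[0,1,0],[1,0,0],[0,0,-1.]])
ml=lambda x,y,z,**k: move_linear(np.array([x,y,z]),R,**k)
x,y=.518,.150
move_ptp(np.array([x,y,.18]),R); print("w",read_gripper_width())
a=ml(x,y,.075,vel=.1,force_limit=8); a2=a or ml(x,y,.034,vel=.06,force_limit=6); z1=read_ee_pos()[2]
if not a2: b=ml(x,y,.022,vel=.02,force_limit=5)
print(a,a2,read_ee_pos(),read_gripper_width(),read_ft_force())
z=read_ee_pos()[2]
if z<.030:
    gripper_to(.075); ml(x,y,.2,vel=.12)
    move_ptp(np.array([.49,-.15,.25]),R0)
    print(lids().round(4))
    p,d=capture("top"); cal=get_calibration("top"); P=cloud(cal,d); X,Y,Z=np.moveaxis(P,2,0)
    for c,s,m in blobs((abs(X-.517)<.12)&(Y>.11)&(Y<.185)&(Z>.046)&(Z<.062),60): print("roll",s,np.median(P[m],0).round(4))
p,d=capture("side"); cv2.imwrite("pics/side5.png",p[:,:,::-1]); print(read_time())
E
```

```text
w 0.054664063826957085
False False [0.51819651 0.14996437 0.02575215] 0.05483543214660295 [-0.58185277 -0.48618542  3.32864037]
[[ 0.5969  0.3062  0.0934 11.4242]
 [ 0.5975  0.2251  0.0938 11.3271]
 [ 0.5153  0.3046  0.0935 11.6728]
 [ 0.5157  0.2235  0.0937 11.3197]
 [ 0.4358  0.3031  0.0939 11.7928]
 [ 0.438   0.222   0.0938 11.5526]]
roll [257 264  24  24 345] [0.5177 0.146  0.0542]
roll [251 303  34  27  88] [0.4011 0.1724 0.0506]
86.55
```

View pics/side5.png

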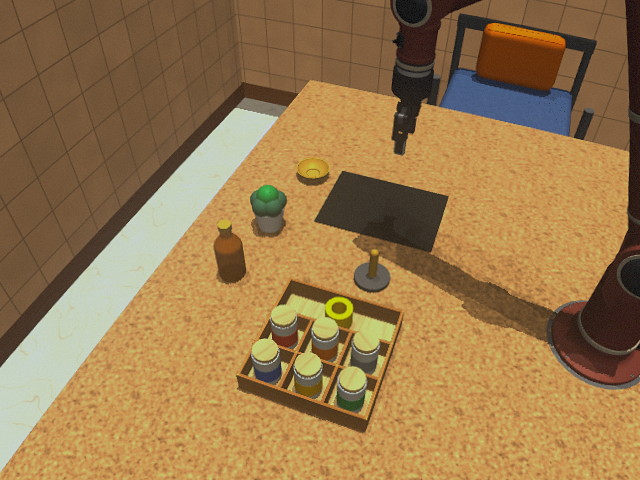

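The roll stands flat in the bay (px (339,310), top at z 0.054 = 6 + 48 mm). All six lids are home at z ≈ 0.094, the bystanders haven't moved, and the arm is clear, so I'm handing in.

```bash
python3 -c "
from bench import *
print(close_job())"
```

```text
the job is handed in; nothing more can be done
None
```

I handed the job in at about 87 s of the 210 s: all six jars stand upright in their own cells with lids pressed home, the roll stands flat in the long bay, and the soap bottle, plant and dish were left alone; no verdict came back.

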